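Refit the sprung spindle in the label-roll holder

TASK

The spindle of the bench's label-roll holder has been washed and lies in the blue cradle: put it back. Press its red sprung end into the red slotted cup, lower the spindle between the two cups until you feel it rest in the holder's V supports, then ease it out so that its white pin goes fully home in the white cup, and let go. Do it gently: never force the spindle against the holder, do not let the spring snap it across, and leave the other things on the bench where they are.

Things in the scene. Friction and masses are not known exactly. Their poses are not given: they have to be found in the camera images.
- spindle: Loose aluminium spindle with a square black grip (32 x 32 mm, 50 mm long, sides upright) round its middle, 0.2 kg. Tube 30 mm diameter, 160 mm long; origin at its centre on the axis, y axis along it. At +y a red sprung plunger (12 mm diameter, round end) sticks out 38 mm when free and goes in at most 28 mm (2 N to start plus 0.5 N per mm, then solid). At -y a rigid white pin (12 mm, round end) sticks out 20 mm. Starts level in the cradle.
- pin_tip (a point): Outermost point of the white pin, on the axis, 100 mm from the spindle's centre towards its -y.
- spring_tip (a point): Outermost point of the red plunger, on the axis; 118 mm from the spindle's centre towards its +y when free, less when pushed in.
- stand: Label-roll holder, fixed. Origin on the bench under the seated spindle's centre; y along the seated spindle from white cup (-y) to red cup (+y). Steel base 110 x 270 x 10 mm, dark posts at y = -115 and +127 mm up to z = 100 mm. A yoke with both cups is clamped on the posts 0 to 22 mm above its lowest position: NOT MEASURED (poses are for the lowest), feel for it.
- seat (a point): Where the seated spindle's centre lies if the yoke is lowest: 62 mm above the bench (truly 62 to 84). Axes as the holder's. Slippery 90 degree V supports carry the tube there at y = -89 to -48 and +72 to +104 mm; they reach 31 mm to either side and up to 10 mm above the axis. Between them the nearest part is a bar 34 mm below the axis. Seated, the plunger is 6 mm in.
- white_cup (a point): Centre of the mouth of the white cup if the yoke is lowest (0 to 22 mm higher in truth), at y = -89 mm of the holder. Round blind hole 16 mm wide, 11 mm deep, in the inner face of a block 44 mm wide whose top is 24 mm above the hole's centre. To pass this face the spindle must be 11 mm or more (at most 22) from its seat towards the red cup: plunger at least 17 mm in, about 11 N.
- red_cup (a point): Centre of the slot's mouth in the red cup at seat height if the yoke is lowest (0 to 22 mm higher in truth), at y = +104 mm of the holder. Red upright 50 mm wide with a vertical slot 18 mm wide, 8 mm deep (floor at y = +112 mm), in its inner face, open at the top, reaching 75 mm above this point: the plunger's end slides down in it.
- cradle: Blue plastic cradle fixed to the bench, base 70 x 170 mm, origin under its centre. Two V rests at y = -60 and +60 mm (16 mm thick) carry the spindle with its axis 50 mm above the bench, along the cradle's y.
- ramekin: White ceramic cup, 80 mm wide, 45 mm high, origin under its centre. Leave alone.
- cutter: Steel ring cutter, 72 mm wide, 40 mm high, origin under its centre. Leave alone.
- jar: Jar with red cap, 68 mm wide, 100 mm high, origin under its centre. Leave alone.
- tub: White tub with blue cap, 90 mm wide, 80 mm high, origin under its centre. Leave alone.
- labelbox: Cardboard box, 80 x 80 x 70 mm, origin under its centre. Leave alone.
- spatula: Spatula lying flat, handle towards its -x. Leave alone.
- scraper: Steel bench scraper, 110 x 140 mm, 20 mm high, origin under it. Leave alone.
There are look-alikes about, which are no part of the job. There is more than one size of the spindle; the job needs the middle-sized.

How it is judged:
At the end, for the whole second after the job is handed in: Spindle released and at rest between the cups: white pin tip at least 7 mm into the 11 mm hole of the white cup, red plunger end in the red slot against its floor, axis at the clamped seat height (62 to 84 mm, to a few mm), along the holder within 0.05 rad (x of pin_tip in the frame of stand between -0.005 and 0.005 m and y of pin_tip in the frame of stand below -0.096 m and z of pin_tip in the frame of stand between 0.058 and 0.089 m and x of spring_tip in the frame of stand between -0.006 and 0.006 m and y of spring_tip in the frame of stand between 0.106 and 0.116 m and z of spring_tip in the frame of stand between 0.056 and 0.091 m and angle between the y axis of spindle and the y axis of stand, either way round below 0.05 rad and linear speed of spindle below 0.02 m/s); the robot touches nothing.
It fails at once if the spindle is forced against the holder (more than 50 N in all) (contact force between spindle and stand above 50 N).
It fails at once if the spindle snaps or drops between the cups (faster than 0.4 m/s) (linear speed of spindle above 0.4 m/s and x of spindle in the frame of stand between -0.03 and 0.03 m and y of spindle in the frame of stand between -0.03 and 0.03 m and z of spindle in the frame of stand below 0.095 m).
It fails at once if another thing on the bench is moved by more than 30 mm (distance of any of ramekin, cutter, jar, tub, labelbox, spatula, scraper from where it was at the start of the episode above 0.03 m).
It also fails if it takes over 48 s, if anything falls off the work surface, if the arm or the gripper's body presses on something with over 40 N, if the wrist force passes 120 N, or if a joint passes its speed limit or range.

ROBOT

A 6-joint arm with a two-finger parallel gripper is mounted at the origin on the work surface. World frame = base frame: x ahead of the robot, y to its left, z up, the work surface at z = 0. Lengths are in m, angles in rad, forces in N, time in s.
With the tool pointing down it reaches from about 0.275 to 0.975 m from the base axis. Payload 8.4 kg.
Tool frame: the origin (TCP) lies between the finger pads; the fingertips stand 22 mm ahead of it and the grasp point (between the pads) lies 3 mm ahead of it (arm.tcp_to_tips is the distance from the TCP to the fingertips, in m); z points along the fingers, y is the line along which they close (so a half turn about z gives the same grasp; the last joint's range is limited). The gripper opens to 92 mm and grips with 3 to 60 N. Pads are 20 mm wide; open, the fingers measure 128 mm over their backs; the gripper's body (75 mm by 189 mm) begins 69 mm behind the grasp point.
Start: joints at [1.271, 0.353, 1.633, -0, 1.155, -0.002], TCP at [0.183, 0.597, 0.237] pointing down, gripper open.
Joint ranges: [-2.63, 2.63], [-0.92, 2.1], [0.06, 2.66], [-1.3, 4.44], [0, 2.69], [-3.02, 3.02]. Speed limits (rad/s): [2.22, 2.22, 2.79, 3.14, 3.14, 3.14].

INTERFACE

Orientations are given as a rotation vector (axis times angle).
In Python, from rig import arm, optics, hand_in gives the robot as it stands.
- The arm moves only by the shell command python3 -m creep 'ROWS' [FORCE]. ROWS is JSON, one flat list of numbers, 7 for each row, row after row: the opening, from 0 (shut) to 1 (fully open), then the shift along the tool's x, y, z in units of 30 mm (1.0 is 30 mm), then the turn, a rotation vector about the tool's x, y, z in rad. A call has 1 to 10 rows; each row is the pose to reach, as a shift and turn from the pose commanded when the call began, along the tool's axes at that moment; what a row does not reach only later rows make up. A row lasts 1/12 s, in which the tool goes at most 41.7 mm and 7.16 degrees, less where a joint would pass 70% of its speed; a pose out of reach is approached as far as the arm can. A call with a gripper value outside its range is refused whole. The fingers move at their own pace and stop on an object; FORCE is the grip in N (left out, the last holds). Time passes only in rows, so rows that repeat a pose let the fingers close. It gives the time, the measured TCP pose, the force, the opening and the grip force at its end, in the units of the state.
- arm.get_obs(): the state, without advancing time (a new reading comes with each control period).
- optics.camera(name): name is "scene" or "top" or "wrist"; returns (picture, depth): 384x512x3 uint8, red, green, blue; 384x512 float32, m along the optical axis (not along the pixel's ray), 0 where there is no reading.
- optics.get_calibration(name): a dict with "intrinsics" (3x3 intrinsics, pixels), "rvec" (rotation vector, rad) and "tvec" (3), from world to camera coordinates, as OpenCV has them. Camera axes: x right, y down, z forward; pixel columns grow to the right and rows downward; lengths in m; the calibration is good to about 2 mm. A picture is of the moment at which its call begins: read the wrist's pose just before it. get_calibration takes no time and is no camera call; for the wrist camera it gives the pose at the moment of the call.
- hand_in(): hands the job in; it is judged then, once.
The state is a dict: "clock": time; "joints": joint angles; "joint_velocities": joint speeds; "tau": joint torques, N m; "position": TCP position; "tool_rot": TCP orientation; "force": force on the tool from outside, world axes, zero at the start; "torque": the same for the moment, N m; "gripper_width": finger opening in m; "grip_force": force on a finger pad.
Only numpy, scipy, OpenCV 4.12 (cv2) and the standard library are available. Lean on these libraries where they do the work, as an engineer would, in place of code of your own. Each camera call takes 0.05 s, during which the arm holds its last target. There are 200 camera calls.

## Working session

There is one attempt and no reset: what is moved stays moved. The work goes in short steps, Python scripts to look and compute and a shell command to move; the robot and the scene stay as the last step left them, time stands still between calls to the robot, and variables do not carry over. Pictures are saved under pics/ and viewed, at most 10 in all, crops included, and the job is handed in when it is done.

```bash
ls; mkdir -p pics; cat > h.py <<'E'
import numpy as np, cv2
from rig import arm, optics
def grab(n):
    c=optics.get_calibration(n); p,d=optics.camera(n)
    return p,d,c
def world(d,c):
    K=np.array(c["intrinsics"]);R=cv2.Rodrigues(np.array(c["rvec"],float))[0];t=np.array(c["tvec"]).ravel()
    v,u=np.mgrid[:d.shape[0],:d.shape[1]]
    P=np.stack([(u-K[0,2])/K[0,0]*d,(v-K[1,2])/K[1,1]*d,d],-1)
    return (P-t)@R
E
python3 - <<'E'
from h import *
for n in ("top","scene"):
    p,d,c=grab(n); np.savez(f"{n}0.npz",p=p,d=d,**{k:np.array(v) for k,v in c.items()})
    cv2.imwrite(f"pics/{n}0.png",cv2.resize(p[...,::-1],(768,576)))
o=arm.get_obs();print(o)
E
```

```text
pics
{'clock': 0.1, 'joints': array([ 1.27059998e+00,  3.53567521e-01,  1.63405224e+00,  3.32268123e-06,
        1.15519326e+00, -2.40070643e-03]), 'joint_velocities': array([ 0.00053632, -0.00246758, -0.00209952, -0.00067908, -0.00227307,
       -0.00111514]), 'tau': array([ 1.40734596e-04, -5.94909489e+01, -3.34931910e+01,  6.98154280e-02,
        1.82623876e-02, -7.62188461e-05]), 'position': array([0.18326067, 0.59709621, 0.23594907]), 'tool_rot': array([-4.66023999e-01, -3.10664576e+00,  1.89421632e-03]), 'force': array([ 0.42568664, -1.05228102, -0.01450422]), 'torque': array([0.06435401, 0.02450536, 0.02829612]), 'grip_force': 0.0, 'gripper_width': 0.09156610423315369}
```

View pics/top0.png

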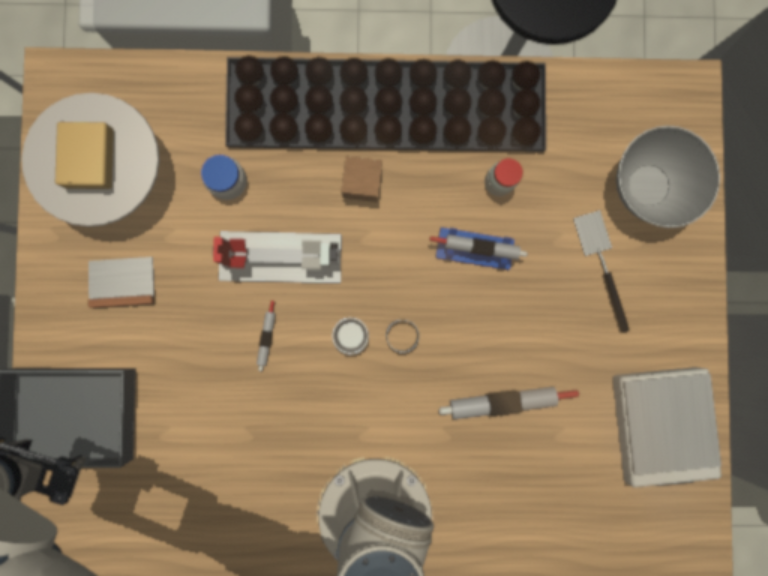

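View pics/scene0.png

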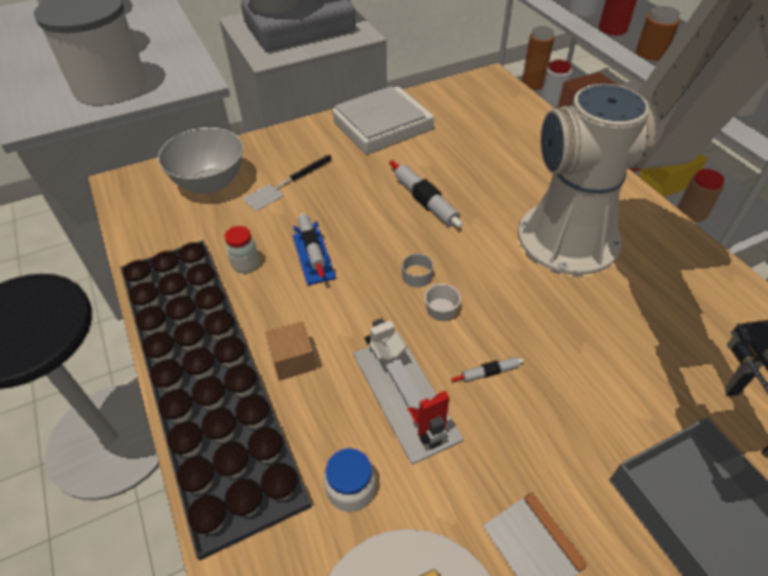

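In `top0`, the three spindles are the one in the blue cradle at (480,247), a small one on the bench at (267,336) and a large one at (508,402). The cradle one spans about 93 px, which is about 215 mm, so it is the middle size. The holder is at (280,257), with the red cup at (232,252) and the white cup at (315,255).

```bash
cat > m.py <<'E'
from h import *
z=np.load("top0.npz");p,d=z["p"],z["d"];c={k:z[k] for k in("intrinsics","rvec","tvec")}
W=world(d,c);hsv=cv2.cvtColor(p,cv2.COLOR_RGB2HSV);H,S,V=[hsv[...,i].astype(int) for i in range(3)]
print("bench z",np.median(W[300:310,200:220,2]))
def show(n,m):
    q=W[m];print(n,m.sum(),"med",np.median(q,0).round(4),"lo",q.min(0).round(3),"hi",q.max(0).round(3));return q
def box(u0,u1,v0,v1):
    b=np.zeros(d.shape,bool);b[int(v0/1.5):int(v1/1.5),int(u0/1.5):int(u1/1.5)]=1;return b
ok=d>0
red=ok&((H<8)|(H>172))&(S>130)&(V>60)
blue=ok&(H>100)&(H<130)&(S>110)
B=box(425,530,220,275)
show("spin red",red&B);show("cradle blue",blue&B)
cb=cv2.minAreaRect(W[blue&B&(W[...,2]<.03)][:,:2].astype(np.float32)*1000);print("cradle rect",cb)
t=ok&B&~blue&~red&(W[...,2]>.045);q=show("tube",t)
m=q[:,:2].mean(0);u,s,vt=np.linalg.svd(q[:,:2]-m,full_matrices=False);a=(q[:,:2]-m)@vt[0];print("axis",vt[0],m,m+vt[0]*a.min(),m+vt[0]*a.max())
blk=t&(V<60);q=show("grip",blk)
Sb=box(205,350,225,290)
show("cup red",red&Sb)
q=show("stand",ok&Sb&(W[...,2]>.004)&(W[...,2]<.02)&(S<60))
r=cv2.minAreaRect(q[:,:2].astype(np.float32)*1000);print("base rect",r, cv2.boxPoints(r))
for zz in(.03,.06,.08,.1,.12,.14,.16):
    mm=ok&Sb&(abs(W[...,2]-zz)<.01); 
    if mm.sum():show(f"z{zz}",mm)
for n,b in dict(tub=box(195,250,150,205),labelbox=box(335,390,150,205),jar=box(480,530,150,200)).items(): show(n,ok&b&(W[...,2]>.05))
# enlarged crop
cr=[cv2.resize(p[v0:v1,u0:u1,::-1],(780,290),interpolation=cv2.INTER_CUBIC) for u0,u1,v0,v1 in((280,358,146,175+0),(138,232,146,181))]
cv2.imwrite("pics/crop0.png",np.vstack(cr))
E
python3 m.py
```

```text
bench z 0.00014577694799703978
spin red 22 med [ 0.6018 -0.1283  0.0542] lo [ 0.598 -0.145  0.049] hi [ 0.608 -0.114  0.061]
cradle blue 129 med [ 0.5627 -0.2357  0.0125] lo [ 0.546 -0.292  0.005] hi [ 0.626 -0.146  0.055]
cradle rect ((588.42919921875, -219.4691619873047), (156.13182067871094, 62.48614501953125), 79.83377075195312)
tube 586 med [ 0.5876 -0.2239  0.0614] lo [ 0.55  -0.326  0.045] hi [ 0.63  -0.112  0.073]
axis [0.14537791 0.9893762 ] [ 0.58849912 -0.22342248] [ 0.57349119 -0.32555971] [ 0.60490434 -0.11177604]
grip 108 med [ 0.5843 -0.2268  0.0648] lo [ 0.57  -0.247  0.046] hi [ 0.6   -0.204  0.073]
cup red 287 med [0.5675 0.3146 0.0872] lo [0.539 0.284 0.06 ] hi [0.593 0.33  0.159]
stand 1486 med [0.5451 0.2176 0.0097] lo [0.51  0.081 0.004] hi [0.622 0.351 0.02 ]
base rect ((566.471923828125, 215.96881103515625), (268.1257629394531, 111.21809387207031), 88.74197387695312) [[507.93295   83.159134]
 [619.1242    80.71736 ]
 [625.01086  348.7785  ]
 [513.81964  351.22028 ]]
z0.03 29 med [0.566  0.2238 0.0389] lo [0.553 0.168 0.037] hi [0.582 0.321 0.04 ]
z0.06 235 med [0.5682 0.1538 0.0631] lo [0.543 0.086 0.05 ] hi [0.595 0.331 0.07 ]
z0.08 309 med [0.5758 0.1604 0.0786] lo [0.534 0.089 0.07 ] hi [0.597 0.326 0.09 ]
z0.1 123 med [0.5647 0.1125 0.1016] lo [0.543 0.091 0.09 ] hi [0.59  0.331 0.109]
z0.12 28 med [0.5664 0.315  0.1165] lo [0.543 0.314 0.11 ] hi [0.592 0.327 0.13 ]
z0.14 38 med [0.5659 0.3214 0.1439] lo [0.543 0.314 0.131] hi [0.59 0.33 0.15]
z0.16 71 med [0.5691 0.3239 0.1531] lo [0.545 0.313 0.15 ] hi [0.591 0.331 0.159]
tub 592 med [0.734  0.3345 0.0788] lo [0.694 0.295 0.05 ] hi [0.776 0.377 0.089]
labelbox 631 med [0.7357 0.0362 0.0693] lo [ 0.693 -0.006  0.05 ] hi [0.779 0.081 0.077]
jar 402 med [ 0.7375 -0.2682  0.0974] lo [ 0.71  -0.304  0.05 ] hi [ 0.775 -0.239  0.105]
```

View pics/crop0.png

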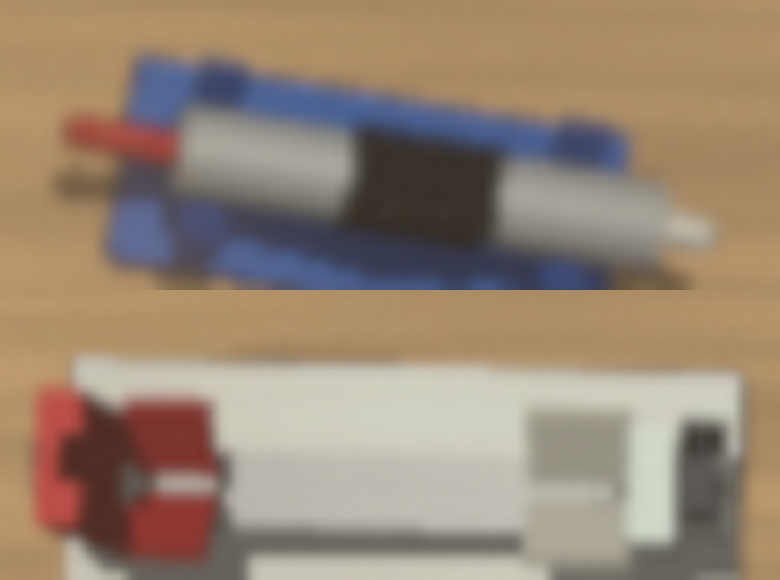

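The crop confirms it: the middle-sized spindle is in the cradle, with its red end at (90,140) pointing +y and its grip at (425,185). The lower half shows the holder, with the red upright on the left and the white V and cup on the right. I put the holder's origin at about (0.5664, 0.210), yaw −1.3°, and the tops suggest the yoke is about 18 mm up.

```bash
cat > go.py <<'E'
import sys; from h import *
from scipy.spatial.transform import Rotation as Ro
# target x y z, world angle (deg) of tool y
x,y,z,a=map(float,sys.argv[1:5]); o=arm.get_obs()
R=Ro.from_rotvec(o["tool_rot"]); a=np.deg2rad(a)
Y=np.array([np.cos(a),np.sin(a),0]);Z=np.array([0,0,-1.]);T=Ro.from_matrix(np.stack([np.cross(Y,Z),Y,Z],1))
print("shift",(R.inv().apply(np.array([x,y,z])-o["position"])/.03).round(3),"turn",(R.inv()*T).as_rotvec().round(4),"ypos ang",np.rad2deg(np.arctan2(*R.as_matrix()[1::-1,1])).round(2),o["position"].round(4),o["force"].round(1),round(o["clock"],2))
E
python3 go.py .585 -.226 .22 -10
```

```text
shift [-20.852 -22.299   0.559] turn [-1.0000e-03  9.0000e-04  1.4475e+00] ypos ang 72.94 [0.1833 0.5971 0.2359] [ 0.4 -1.1 -0. ] 0.1
```

```bash
R='1,-20.85,-22.3,0.55,0,0,1.4475'; python3 -m creep '[1,-20.85,-22.3,0.55,0,0,1.4475,1,-20.85,-22.3,0.55,0,0,1.4475,1,-20.85,-22.3,0.55,0,0,1.4475,1,-20.85,-22.3,0.55,0,0,1.4475,1,-20.85,-22.3,0.55,0,0,1.4475,1,-20.85,-22.3,0.55,0,0,1.4475,1,-20.85,-22.3,0.55,0,0,1.4475,1,-20.85,-22.3,0.55,0,0,1.4475,1,-20.85,-22.3,0.55,0,0,1.4475,1,-20.85,-22.3,0.55,0,0,1.4475]'; python3 go.py .585 -.226 .22 -10
```

```text
clock: 0.93
position: [0.3663, 0.2212, 0.229]
tool_rot: [2.202, 2.24, 0.0]
force: [1.8, -0.2, 0.3]
gripper_width: 0.0917
grip_force: 0.0
shift [-15.029   7.033   0.301] turn [ 1.000e-04 -0.000e+00  1.917e-01] ypos ang 0.99 [0.3663 0.2212 0.229 ] [ 1.8 -0.2  0.3] 0.93
```

```bash
python3 -m creep '[1,-15,7,0.3,0,0,0.19,1,-15,7,0.3,0,0,0.19,1,-15,7,0.3,0,0,0.19,1,-15,7,0.3,0,0,0.19,1,-15,7,0.3,0,0,0.19,1,-15,7,0.3,0,0,0.19,1,-15,7,0.3,0,0,0.19,1,-15,7,0.3,0,0,0.19,1,-15,7,0.3,0,0,0.19,1,-15,7,0.3,0,0,0.19]'; python3 go.py .585 -.226 .22 -10
```

```text
clock: 1.77
position: [0.5512, -0.1525, 0.2212]
tool_rot: [-2.399, -2.028, 0.0]
force: [0.6, 0.3, 0.3]
gripper_width: 0.092
grip_force: 0.0
shift [-2.229  1.521  0.039] turn [-0.0005 -0.0001  0.0071] ypos ang -9.59 [ 0.5512 -0.1525  0.2212] [0.6 0.3 0.3] 1.77
```

```bash
python3 -m creep '[1,-2.23,1.52,0,0,0,0.007,1,-2.23,1.52,0,0,0,0.007,1,-2.23,1.52,0,0,0,0.007,1,-2.23,1.52,0,0,0,0.007]'; python3 go.py .585 -.226 .22 -10; python3 - <<'E'
from h import *
p,d,c=grab("wrist");cv2.imwrite("pics/w1.png",p[...,::-1])
W=world(d,c);ok=d>0
V=p.max(-1).astype(int);mn=p.min(-1).astype(int);S=(V-mn)/np.maximum(V,1)
r=p.astype(int)
reg=ok&(np.hypot(W[...,0]-.585,W[...,1]+.226)<.16)
red=reg&(r[...,0]>2*r[...,1])&(r[...,0]>2*r[...,2])&(W[...,2]>.03)
print("red",red.sum(),W[red].min(0),W[red].max(0),np.median(W[red],0))
top=reg&(W[...,2]>.058)&(W[...,2]<.075)&(S<.3)
q=W[top];m=q[:,:2].mean(0);u,s,vt=np.linalg.svd(q[:,:2]-m,full_matrices=False);print("tube",top.sum(),m,vt[0],np.rad2deg(np.arctan2(*vt[0][:2])),s,q.min(0),q.max(0))
g=reg&(V<75)&(W[...,2]>.06)&(W[...,2]<.075);rr=cv2.minAreaRect(W[g][:,:2].astype(np.float32)*1000);print("grip",g.sum(),rr,np.median(W[g],0))
E
```

```text
clock: 2.1
position: [0.5848, -0.2255, 0.2206]
tool_rot: [-2.408, -2.016, 0.001]
force: [0.7, 0.6, -0.9]
gripper_width: 0.0917
grip_force: 0.0
shift [-0.014  0.011  0.021] turn [-0.0011 -0.0003 -0.0022] ypos ang -10.12 [ 0.5848 -0.2255  0.2206] [ 0.7  0.6 -0.9] 2.1
red 1907 [ 0.59688799 -0.29791997  0.05098063] [ 0.74362119 -0.11387405  0.1019743 ] [ 0.72327831 -0.26051657  0.0991622 ]
tube 4815 [ 0.60945764 -0.22926808] [ 0.85674666 -0.51573749] 121.04676250271858 [3.44857387 2.84235579] [ 0.5652237  -0.30962022  0.05801399] [ 0.74379819 -0.14875544  0.07498889]
grip 1516 ((589.2959594726562, -228.78846740722656), (48.7512321472168, 31.834217071533203), 80.9395523071289) [ 0.58938368 -0.22829771  0.06578577]
```

View pics/w1.png

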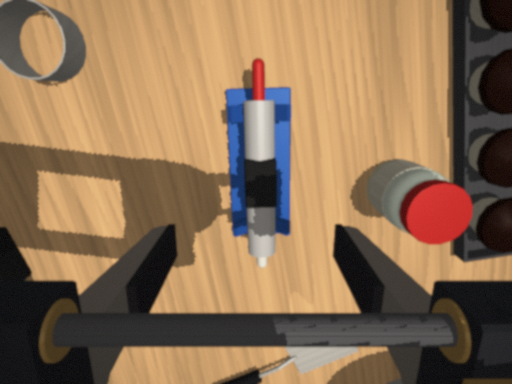

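The view shows the spindle in the cradle: red tip (258,60), grip (261,183), white tip (263,265). The jar at (440,212) is clear of the fingers. The grip measures 49×32 mm with its top at 0.066, as it should, and is centred at (0.589,−0.2285) with a tool-y angle of −9.1°.

```bash
python3 go.py .589 -.2285 .053 -9.1
```

```text
shift [-0.121  0.193  5.588] turn [-0.0017 -0.0006 -0.0166] ypos ang -10.05 [ 0.5842 -0.2241  0.2207] [ 0.2  1.8 -0.2] 2.15
```

```bash
python3 -m creep '[1,-0.08,0.16,1.2,0,0,-0.017,1,-0.08,0.16,2.4,0,0,-0.017,1,-0.08,0.16,3.6,0,0,-0.017,1,-0.08,0.16,4.6,0,0,-0.017,1,-0.08,0.16,5.2,0,0,-0.017,1,-0.08,0.16,5.58,0,0,-0.017,1,-0.08,0.16,5.58,0,0,-0.017,1,-0.08,0.16,5.58,0,0,-0.017]' && python3 -m creep '[0.6,0,0,0,0,0,0,0.45,0,0,0,0,0,0,0.35,0,0,0,0,0,0,0.3,0,0,0,0,0,0,0.2,0,0,0,0,0,0,0.2,0,0,0,0,0,0,0.2,0,0,0,0,0,0]' 20; python3 go.py .589 -.2285 .053 -9.1
```

```text
clock: 2.82
position: [0.589, -0.2262, 0.0545]
tool_rot: [-2.388, -2.041, 0.0]
force: [-0.1, 0.2, -0.1]
gripper_width: 0.0918
grip_force: 0.0
clock: 3.4
position: [0.5891, -0.2271, 0.0543]
tool_rot: [2.389, 2.04, 0.0]
force: [-0.3, -0.1, 0.1]
gripper_width: 0.047
grip_force: 0.0
shift [-0.048  0.005  0.043] turn [0.0002 0.     0.0017] ypos ang -9.0 [ 0.5891 -0.2271  0.0543] [-0.3 -0.1  0.1] 3.4
```

```bash
python3 -m creep '[0.1,0,0,0,0,0,0,0.1,0,0,0,0,0,0,0.1,0,0,0,0,0,0,0.1,0,0,0,0,0,0,0.1,0,0,0,0,0,0,0.1,0,0,0,0,0,0]' 40; python3 go.py .589 -.2271 .22 -9.1
```

```text
clock: 3.9
position: [0.5898, -0.2272, 0.0543]
tool_rot: [2.388, 2.04, 0.001]
force: [4.5, -1.1, -1.0]
gripper_width: 0.0321
grip_force: 40.0
shift [-1.000e-03 -1.800e-02 -5.523e+00] turn [0.0014 0.0003 0.0019] ypos ang -8.99 [ 0.5898 -0.2272  0.0543] [ 4.5 -1.1 -1. ] 3.9
```

```bash
python3 -m creep '[0.1,0,0,-0.7,0,0,0,0.1,0,0,-1.8,0,0,0,0.1,0,0,-3,0,0,0,0.1,0,0,-4.2,0,0,0,0.1,0,0,-5.2,0,0,0,0.1,0,0,-5.8,0,0,0,0.1,0,0,-6,0,0,0,0.1,0,0,-6,0,0,0]'; python3 go.py .566 .187 .234 -1.3
```

```text
clock: 4.57
position: [0.5891, -0.2271, 0.2352]
tool_rot: [2.388, 2.04, 0.001]
force: [-0.1, -0.2, -3.0]
gripper_width: 0.0319
grip_force: 40.0
shift [13.513 -2.92   0.032] turn [ 0.0012  0.0004 -0.1344] ypos ang -9.0 [ 0.5891 -0.2271  0.2352] [-0.1 -0.2 -3. ] 4.57
```

```bash
python3 -m creep '[0.1,0.8,-0.17,0,0,0,-0.01,0.1,2.1,-0.45,0,0,0,-0.03,0.1,3.4,-0.73,0,0,0,-0.05,0.1,4.7,-1,0,0,0,-0.06,0.1,6,-1.3,0,0,0,-0.08,0.1,7.3,-1.6,0,0,0,-0.09,0.1,8.6,-1.85,0,0,0,-0.1,0.1,9.9,-2.14,0,0,0,-0.11,0.1,11,-2.4,0,0,0,-0.12,0.1,11.6,-2.5,0,0,0,-0.134]';python3 -m creep '[0.1,1,-0.18,0,0,0,0,0.1,1.6,-0.21,0,0,0,0,0.1,1.6,-0.21,0,0,0,0,0.1,1.6,-0.21,0,0,0,0]'; python3 go.py .566 .187 .234 -1.3
python3 - <<'E'
from h import *
for n in("wrist","top","scene"):
    p,d,c=grab(n);cv2.imwrite(f"pics/{n}2.png",p[...,::-1]);np.savez(f"{n}2.npz",p=p,d=d,**{k:np.array(v) for k,v in c.items()})
E
```

```text
clock: 5.4
position: [0.5671, 0.1316, 0.2315]
tool_rot: [-2.242, -2.196, 0.005]
force: [-0.1, -0.3, -1.8]
gripper_width: 0.0317
grip_force: 40.0
clock: 5.73
position: [0.5628, 0.1768, 0.2319]
tool_rot: [-2.244, -2.197, 0.006]
force: [-0.9, 0.0, -2.2]
gripper_width: 0.032
grip_force: 40.0
shift [ 0.342  0.098 -0.072] turn [-0.0036  0.0015  0.0017] ypos ang -1.2 [0.5628 0.1768 0.2319] [-0.9  0.  -2.2] 5.73
```

View pics/wrist2.png

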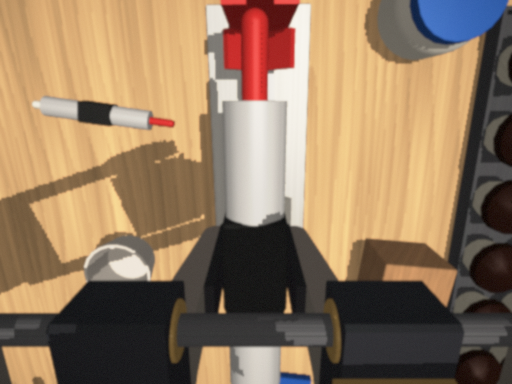

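The spindle is held level, with its red plunger tip at (256,12), over the red V at (260,45). Now I'll measure the spindle against the holder from the depth data.

```bash
cat > m2.py <<'E'
import sys; from h import *
def st(n,q): print(n,len(q),"med",np.median(q,0).round(4),"p2",np.percentile(q,2,0).round(4),"p98",np.percentile(q,98,0).round(4)) if len(q) else print(n,0)
def load(f):
    z=np.load(f);c={k:z[k] for k in("intrinsics","rvec","tvec")};W=world(z["d"],c);r=z["p"].astype(int)
    return z["d"]>0,W,r,(r[...,0]>2*r[...,1])&(r[...,0]>2*r[...,2])
if __name__=="__main__":
  for f in sys.argv[1:]:
    print(f);ok,W,r,red=load(f);X,Y,Z=W[...,0],W[...,1],W[...,2]
    ok&=(abs(X-.566)<.07)&(Y>.05)&(Y<.37)
    zt=float(np.percentile(Z[ok&(abs(Y-.24)<.005)&(abs(X-.566)<.03)],95)) 
    print("tube top",zt)
    tb=ok&~red&(Z>zt-.012)&(Z<zt+.004)&(Y>.205)
    q=W[tb];st("tube",q)
    for y0 in(.215,.225,.235,.245):
        s=q[abs(q[:,1]-y0)<.005]
        if len(s):print("  x at",y0,s[:,0].min().round(4),s[:,0].max().round(4))
    st("plunger",W[ok&red&(abs(Z-(zt-.015))<.012)])
    st("upright top",W[ok&red&(Z>.13)&(Y>.305)&(Y<.34)])
    st("red V",W[ok&red&(Z<.11)])
    b=W[ok&(abs(Z-.01)<.005)&(r.min(-1)>110)];rr=cv2.minAreaRect(b[:,:2].astype(np.float32)*1000);print("base",rr)
    st("white end",W[ok&(Y<.17)&(Y>.085)&(Z>.05)&(Z<.12)])
E
python3 m2.py wrist2.npz top2.npz scene2.npz
```

```text
wrist2.npz
tube top 0.2429906525394106
tube 6830 med [0.5637 0.2318 0.2408] p2 [0.5499 0.2061 0.2323] p98 [0.5774 0.254  0.2433]
  x at 0.215 0.5488 0.5777
  x at 0.225 0.5489 0.5782
  x at 0.235 0.5492 0.5781
  x at 0.245 0.5494 0.5785
plunger 2330 med [0.5645 0.2739 0.2326] p2 [0.559  0.2561 0.2291] p98 [0.5701 0.2905 0.2345]
upright top 691 med [0.5691 0.313  0.1473] p2 [0.5451 0.3123 0.1304] p98 [0.5916 0.3206 0.1549]
red V 2033 med [0.5794 0.3005 0.0802] p2 [0.5387 0.2819 0.0665] p98 [0.5971 0.3206 0.1069]
base ((567.1820068359375, 224.3245086669922), (249.0423126220703, 110.29338836669922), 89.26702117919922)
white end 154 med [0.5944 0.1493 0.0827] p2 [0.5907 0.134  0.0793] p98 [0.5969 0.1604 0.0851]
top2.npz
tube top 0.6176386727531917
tube 365 med [0.5572 0.2172 0.6118] p2 [0.5108 0.2055 0.6059] p98 [0.576  0.2408 0.6209]
  x at 0.215 0.5202 0.5778
  x at 0.225 0.5434 0.5754
  x at 0.235 0.5434 0.5796
  x at 0.245 0.5507 0.5739
plunger 0
upright top 0
red V 20 med [0.5458 0.2891 0.0785] p2 [0.5389 0.2836 0.0728] p98 [0.5527 0.2968 0.0862]
base ((567.8463134765625, 192.47271728515625), (104.5778579711914, 222.63479614257812), 0.4548703730106354)
white end 100 med [0.5547 0.1061 0.0823] p2 [0.5377 0.0886 0.0557] p98 [0.5946 0.1363 0.1063]
scene2.npz
tube top 0.6127680973788667
tube 533 med [0.5624 0.2301 0.6089] p2 [0.5012 0.2062 0.6009] p98 [0.584  0.2439 0.6163]
  x at 0.215 0.4965 0.5865
  x at 0.225 0.4976 0.5838
  x at 0.235 0.5232 0.5847
  x at 0.245 0.5481 0.5825
plunger 0
upright top 172 med [0.5698 0.3273 0.1525] p2 [0.5451 0.3152 0.1323] p98 [0.5929 0.3306 0.1571]
red V 147 med [0.5883 0.3275 0.0838] p2 [0.5438 0.2852 0.0546] p98 [0.5963 0.3304 0.109 ]
base ((566.9619140625, 216.20608520507812), (271.8163757324219, 110.98788452148438), 89.74909973144531)
white end 486 med [0.5647 0.1236 0.0798] p2 [0.5382 0.0902 0.0539] p98 [0.5948 0.1612 0.1056]
```

View pics/scene2.png

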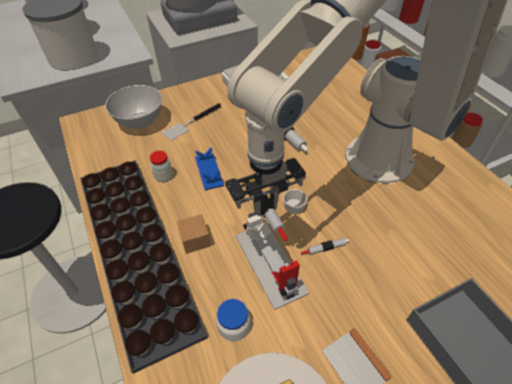

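```bash
python3 - <<'E'
from h import *
o=arm.get_obs();print(o["position"],o["clock"],o["force"])
E
python3 go.py .566 .177 .133 -1.2
```

```text
[0.56375618 0.17537072 0.23307003] 5.8833 [-0.24382911 -0.84578987 -1.70998742]
shift [0.059 0.079 3.335] turn [-0.0017  0.001  -0.0028] ypos ang -1.36 [0.5638 0.1754 0.2331] [-0.2 -0.8 -1.7] 5.88
```

```bash
python3 -m creep '[0.1,0,0.1,0.6,0,0,0,0.1,0,0.1,1.4,0,0,0,0.1,0,0.1,2.2,0,0,0,0.1,0,0.1,2.9,0,0,0,0.1,0,0.1,3.2,0,0,0,0.1,0,0.1,3.34,0,0,0,0.1,0,0.1,3.34,0,0,0,0.1,0,0.1,3.34,0,0,0]'; python3 - <<'E'
from h import *
for n in("wrist","scene"):
    p,d,c=grab(n);np.savez(f"{n}3.npz",p=p,d=d,**{k:np.array(v) for k,v in c.items()})
    cv2.imwrite(f"pics/{n}3.png",p[...,::-1] if n=="wrist" else cv2.resize(p[180:310,210:340,::-1],(600,600),interpolation=cv2.INTER_CUBIC))
print(arm.get_obs()["position"])
E
python3 m2.py wrist3.npz
```

```text
clock: 6.55
position: [0.5679, 0.1763, 0.1348]
tool_rot: [2.247, 2.195, 0.001]
force: [-0.2, -0.4, -0.8]
gripper_width: 0.0316
grip_force: 40.0
[0.56810198 0.17661566 0.1352782 ]
wrist3.npz
tube top 0.14602279960530976
tube 6748 med [0.5688 0.2315 0.1439] p2 [0.5551 0.2061 0.1355] p98 [0.5826 0.2535 0.1464]
  x at 0.215 0.5539 0.5829
  x at 0.225 0.554 0.5833
  x at 0.235 0.5542 0.5833
  x at 0.245 0.5546 0.5837
plunger 2266 med [0.5699 0.2738 0.1357] p2 [0.5645 0.2554 0.1324] p98 [0.5752 0.29   0.1375]
upright top 0
red V 4517 med [0.5604 0.2963 0.0764] p2 [0.5387 0.2813 0.0636] p98 [0.5976 0.3108 0.0846]
base ((567.2057495117188, 227.92922973632812), (199.6227569580078, 110.62312316894531), 89.1285171508789)
white end 95 med [0.5919 0.1013 0.0629] p2 [0.5427 0.0876 0.0581] p98 [0.5944 0.1213 0.1035]
```

View pics/wrist3.png

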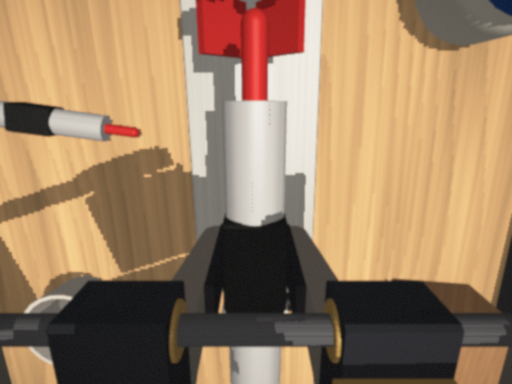

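The red V spans pixel columns 198–304, so its centre is 251. The plunger is at 256, so the spindle is about 2.5 mm too far in +x. I'll correct that and then move in to the slot.

```bash
python3 -m creep '[0.1,0,-0.085,0,0,0,0,0.1,0,-0.085,0,0,0,0,0.1,0.2,-0.085,0,0,0,0,0.1,0.4,-0.085,0,0,0,0,0.1,0.5,-0.085,0,0,0,0,0.1,0.6,-0.085,0,0,0,0,0.1,0.7,-0.085,0,0,0,0,0.1,0.8,-0.085,0,0,0,0,0.1,0.8,-0.085,0,0,0,0,0.1,0.8,-0.085,0,0,0,0]' 55; python3 - <<'E'
from h import *
for n in("wrist",):
    p,d,c=grab(n);np.savez(f"{n}4.npz",p=p,d=d,**{k:np.array(v) for k,v in c.items()})
    cv2.imwrite(f"pics/{n}4.png",p[...,::-1])
print(arm.get_obs()["position"])
E
python3 m2.py wrist4.npz
```

```text
clock: 7.48
position: [0.5652, 0.2007, 0.1339]
tool_rot: [2.246, 2.196, -0.0]
force: [0.5, -0.2, -2.3]
gripper_width: 0.0316
grip_force: 55.0
[0.56516902 0.20056296 0.13387958]
wrist4.npz
tube top 0.14497494675451272
tube 10923 med [0.5658 0.2404 0.1436] p2 [0.5423 0.2067 0.1344] p98 [0.5887 0.2778 0.1467]
  x at 0.215 0.5338 0.5935
  x at 0.225 0.5495 0.5812
  x at 0.235 0.5511 0.5801
  x at 0.245 0.5512 0.5805
plunger 3653 med [0.5671 0.3067 0.1342] p2 [0.5467 0.2802 0.1191] p98 [0.5901 0.3209 0.1406]
upright top 2162 med [0.5669 0.3127 0.1385] p2 [0.5451 0.3056 0.1309] p98 [0.5916 0.3155 0.1542]
red V 5237 med [0.5764 0.3013 0.0793] p2 [0.5388 0.282  0.0657] p98 [0.5974 0.3207 0.1074]
base ((567.5130004882812, 248.52247619628906), (201.63197326660156, 110.3200912475586), 89.31781768798828)
white end 334 med [0.5838 0.1143 0.1023] p2 [0.5381 0.1029 0.0778] p98 [0.5888 0.1444 0.1039]
```

View pics/wrist4.png

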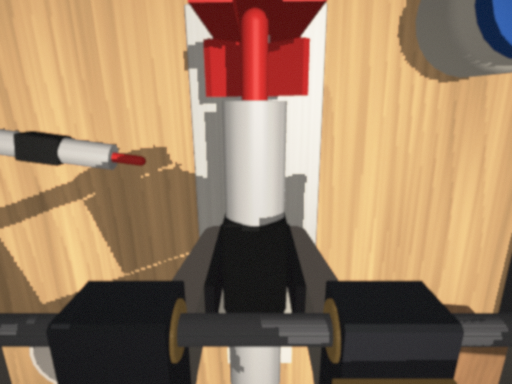

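The V centre is now at column 257 and the plunger at 255, with the upright centred at about 259, so they line up after a +1 mm trim. The tip is inside the slot mouth. I'll press now, watching the force.

```bash
python3 -m creep '[0.1,0,0.03,0,0,0,0,0.1,0.1,0.03,0,0,0,0,0.1,0.2,0.03,0,0,0,0,0.1,0.3,0.03,0,0,0,0,0.1,0.3,0.03,0,0,0,0]'; python3 -m creep '[0.1,0.1,0,0,0,0,0,0.1,0.2,0,0,0,0,0,0.1,0.3,0,0,0,0,0,0.1,0.3,0,0,0,0,0]';python3 go.py .566 .2257 .134 -1.2
```

```text
clock: 7.95
position: [0.5663, 0.2096, 0.1339]
tool_rot: [2.246, 2.196, -0.001]
force: [0.4, -4.4, -1.1]
gripper_width: 0.0318
grip_force: 55.0
clock: 8.28
position: [0.5664, 0.2178, 0.1338]
tool_rot: [2.246, 2.196, -0.002]
force: [0.4, -7.6, -0.8]
gripper_width: 0.0317
grip_force: 55.0
shift [ 0.263 -0.02  -0.006] turn [-0.0003  0.0018 -0.0016] ypos ang -1.29 [0.5664 0.2178 0.1338] [ 0.4 -7.6 -0.8] 8.28
```

```bash
python3 -m creep '[0.1,0.1,0,0,0,0,0,0.1,0.2,0,0,0,0,0,0.1,0.33,0,0,0,0,0,0.1,0.33,0,0,0,0,0,0.1,0.33,0,0,0,0,0]';python3 go.py .566 .2257 .134 -1.2; python3 - <<'E'
from h import *
for n in("wrist","scene","top"):
    p,d,c=grab(n);np.savez(f"{n}5.npz",p=p,d=d,**{k:np.array(v) for k,v in c.items()})
p=np.load("scene5.npz")["p"];a=cv2.resize(p[190:310,220:340,::-1],(400,400),interpolation=cv2.INTER_CUBIC)
b=cv2.resize(np.load("wrist5.npz")["p"][:,56:456,::-1],(400,400))
cv2.imwrite("pics/c5.png",np.hstack([a,b]))
E
python3 m2.py wrist5.npz
```

```text
clock: 8.7
position: [0.5665, 0.2265, 0.1337]
tool_rot: [2.245, 2.195, -0.005]
force: [1.5, -12.4, 0.6]
gripper_width: 0.0321
grip_force: 55.0
shift [-0.027 -0.015 -0.01 ] turn [-0.0009  0.0035 -0.0014] ypos ang -1.28 [0.5665 0.2265 0.1337] [  1.5 -12.4   0.6] 8.7
wrist5.npz
tube top 0.22382691434931087
tube 30516 med [0.567  0.2523 0.221 ] p2 [0.5088 0.2426 0.2125] p98 [0.6255 0.2589 0.2246]
  x at 0.225 0.5862 0.5862
  x at 0.235 0.5464 0.5867
  x at 0.245 0.5035 0.6306
plunger 0
upright top 6583 med [0.5683 0.3208 0.1536] p2 [0.5449 0.3071 0.1319] p98 [0.5921 0.3283 0.1552]
red V 2674 med [0.5768 0.3048 0.0813] p2 [0.5382 0.2826 0.0668] p98 [0.5979 0.3207 0.1046]
base ((567.356689453125, 233.72442626953125), (230.3464813232422, 110.31736755371094), 89.34123229980469)
white end 624 med [0.5851 0.1196 0.0871] p2 [0.5383 0.0924 0.0611] p98 [0.5941 0.161  0.1037]
```

View pics/c5.png

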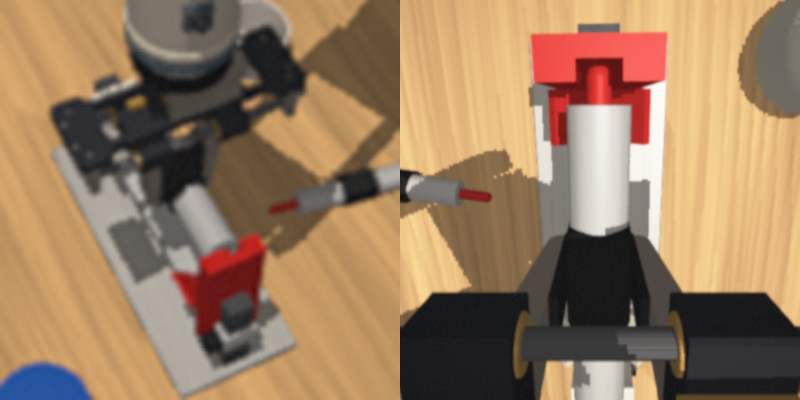

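The right half shows the plunger centred in the slot at (598,75), and the left half shows the spindle pressed against the upright. At −12.4 N the plunger is about 21 mm in, so the centre is about +15 mm from the seat. Next I'll lower to about 10 mm above the expected rest, then feel for it.

```bash
python3 -m creep '[0.1,0.05,0,0,0,0,0,0.1,0.05,0,0.2,0,0,0,0.1,0.05,0,0.4,0,0,0,0.1,0.05,0,0.6,0,0,0,0.1,0.05,0,0.8,0,0,0,0.1,0.05,0,1,0,0,0,0.1,0.05,0,1.15,0,0,0,0.1,0.05,0,1.25,0,0,0,0.1,0.05,0,1.25,0,0,0,0.1,0.05,0,1.25,0,0,0]';python3 go.py .566 .2275 .0825 -1.2
```

```text
clock: 9.68
position: [0.5658, 0.2274, 0.0954]
tool_rot: [2.245, 2.196, -0.007]
force: [1.6, -14.1, -4.7]
gripper_width: 0.0316
grip_force: 55.0
shift [0.006 0.007 0.432] turn [-0.0025  0.0042 -0.0015] ypos ang -1.29 [0.5658 0.2274 0.0954] [  1.6 -14.1  -4.7] 9.68
```

```bash
python3 -m creep '[0.1,0,0,0.07,0,0,0,0.1,0,0,0.14,0,0,0,0.1,0,0,0.2,0,0,0,0.1,0,0,0.2,0,0,0]' | egrep 'pos|force'; for i in 1; do python3 -m creep '[0.1,0,0,0.03,0,0,0,0.1,0,0,0.06,0,0,0,0.1,0,0,0.06,0,0,0]'| egrep 'pos|force'; python3 -m creep '[0.1,0,0,0.03,0,0,0,0.1,0,0,0.06,0,0,0,0.1,0,0,0.06,0,0,0]'| egrep 'pos|force'; done
```

```text
position: [0.5661, 0.2277, 0.0898]
force: [0.1, -12.4, -2.0]
grip_force: 55.0
position: [0.5661, 0.2276, 0.0881]
force: [0.3, -13.2, -1.1]
grip_force: 55.0
position: [0.5661, 0.2277, 0.0864]
force: [1.6, -12.6, -0.5]
grip_force: 55.0
```

```bash
python3 -m creep '[0.1,0,0,0.03,0,0,0,0.1,0,0,0.05,0,0,0,0.1,0,0,0.05,0,0,0]'| egrep 'pos|force';  python3 -m creep '[0.1,0,0,0.03,0,0,0,0.1,0,0,0.03,0,0,0,0.1,0,0,0.03,0,0,0]'| egrep 'pos|force'
```

```text
position: [0.5661, 0.2277, 0.0849]
force: [0.7, -12.5, -0.7]
grip_force: 55.0
position: [0.5665, 0.2277, 0.0842]
force: [2.5, -12.2, 0.2]
grip_force: 55.0
```

```bash
python3 -m creep '[0.1,0,0,0.03,0,0,0,0.1,0,0,0.03,0,0,0,0.1,0,0,0.03,0,0,0]'| egrep 'pos|force'
```

```text
position: [0.5671, 0.2278, 0.0836]
force: [1.9, -13.9, 0.4]
grip_force: 55.0
```

```bash
python3 -m creep '[0.1,0,0,0.03,0,0,0,0.1,0,0,0.03,0,0,0,0.1,0,0,0.03,0,0,0]'| egrep 'pos|force'
```

```text
position: [0.5674, 0.2279, 0.0832]
force: [1.9, -13.4, 5.0]
grip_force: 55.0
```

```bash
python3 -m creep '[0.1,0,0.03,0,0,0,0,0.1,0,0.03,0.03,0,0,0,0.1,0,0.03,0.03,0,0,0]'| egrep 'pos|force|rot'
```

```text
position: [0.5677, 0.2278, 0.0829]
tool_rot: [2.243, 2.196, -0.004]
force: [-3.6, -14.7, 14.5]
grip_force: 55.1
```

It is resting in the V: Fz has risen to 14 N and z has stopped. That gives a seat of about 0.080, which matches the pictures. I'll back off a little and ease out.

```bash
python3 -m creep '[0.1,0,-0.01,-0.03,0,0,0,0.1,0,-0.01,-0.03,0,0,0,0.1,-0.06,-0.01,-0.03,0,0,0,0.1,-0.12,-0.01,-0.03,0,0,0,0.1,-0.18,-0.01,-0.03,0,0,0,0.1,-0.18,-0.01,-0.03,0,0,0]'| egrep 'pos|force|rot'
```

```text
position: [0.5674, 0.2229, 0.0832]
tool_rot: [2.244, 2.196, -0.002]
force: [-1.0, -11.4, 5.8]
grip_force: 55.0
```

```bash
python3 -m creep '[0.1,-0.05,0,0,0,0,0,0.1,-0.1,0,0,0,0,0,0.1,-0.15,0,0,0,0,0,0.1,-0.15,0,0,0,0,0]'| egrep 'pos|force'; python3 -m creep '[0.1,-0.05,0,0,0,0,0,0.1,-0.1,0,0,0,0,0,0.1,-0.1,0,0,0,0,0,0.1,-0.1,0,0,0,0,0]'| egrep 'pos|force'
```

```text
position: [0.5674, 0.2188, 0.0832]
force: [-0.3, -9.2, 4.8]
grip_force: 55.0
position: [0.5674, 0.2161, 0.0832]
force: [-0.9, -7.8, 4.5]
grip_force: 55.0
```

```bash
python3 -m creep '[0.1,-0.05,0,0,0,0,0,0.1,-0.1,0,0,0,0,0,0.1,-0.1,0,0,0,0,0,0.1,-0.1,0,0,0,0,0]'| egrep 'pos|force'; python3 -m creep '[0.1,-0.03,0,0,0,0,0,0.1,-0.05,0,0,0,0,0,0.1,-0.05,0,0,0,0,0]'| egrep 'pos|force'
```

```text
position: [0.5673, 0.2134, 0.0832]
force: [-0.9, -6.0, 3.9]
grip_force: 55.0
position: [0.5674, 0.2124, 0.0831]
force: [0.4, -4.9, 6.5]
grip_force: 55.1
```

```bash
python3 -m creep '[0.1,-0.03,0,0,0,0,0,0.1,-0.03,0,0,0,0,0,0.1,-0.03,0,0,0,0,0]'| egrep 'pos|force'
```

```text
position: [0.5674, 0.2116, 0.0831]
force: [-0.1, -3.9, 5.9]
grip_force: 55.1
```

```bash
python3 -m creep '[0.1,-0.03,0,0,0,0,0,0.1,-0.03,0,0,0,0,0,0.1,-0.03,0,0,0,0,0]'| egrep 'pos|force'
```

```text
position: [0.5674, 0.2109, 0.0831]
force: [0.1, -3.6, 5.5]
grip_force: 55.1
```

```bash
python3 -m creep '[0.1,-0.03,0,0,0,0,0,0.1,-0.03,0,0,0,0,0,0.1,-0.03,0,0,0,0,0]'| egrep 'pos|force'
```

```text
position: [0.5675, 0.2105, 0.0831]
force: [0.1, -0.4, 5.5]
grip_force: 55.1
```

Fy has dropped to about 0 and motion in −y has stalled, so the pin is at the bottom of its hole. Time to release.

```bash
python3 -m creep '[0.36,0,0,0,0,0,0,0.4,0,0,0,0,0,0,0.5,0,0,0,0,0,0,0.6,0,0,0,0,0,0,0.7,0,0,0,0,0,0,0.7,0,0,0,0,0,0]'| egrep 'pos|force|wid'; python3 -m creep '[0.7,0,0,-0.3,0,0,0,0.7,0,0,-0.9,0,0,0,0.7,0,0,-1.8,0,0,0,0.7,0,0,-2.8,0,0,0,0.7,0,0,-3.8,0,0,0,0.7,-1,0,-4.6,0,0,0,0.7,-2,0,-4.8,0,0,0,0.7,-2.5,0,-4.8,0,0,0,0.7,-2.5,0,-4.8,0,0,0,0.7,-2.5,0,-4.8,0,0,0]'; python3 - <<'E'
from h import *
for n in("wrist","scene"):
    p,d,c=grab(n);np.savez(f"{n}6.npz",p=p,d=d,**{k:np.array(v) for k,v in c.items()})
p=np.load("scene6.npz")["p"];a=cv2.resize(p[190:310,220:340,::-1],(400,400),interpolation=cv2.INTER_CUBIC)
b=cv2.resize(np.load("wrist6.npz")["p"][:,56:456,::-1],(400,400))
cv2.imwrite("pics/c6.png",np.hstack([a,b]))
E
python3 m2.py wrist6.npz
```

```text
position: [0.5668, 0.2098, 0.0825]
force: [0.2, -0.6, 0.4]
gripper_width: 0.0614
grip_force: 0.0
clock: 15.6
position: [0.5649, 0.1344, 0.2264]
tool_rot: [-2.249, -2.193, 0.0]
force: [0.8, 0.5, -0.2]
gripper_width: 0.0647
grip_force: 0.0
wrist6.npz
tube top 0.09428134784001121
tube 3837 med [0.5677 0.2475 0.0933] p2 [0.5532 0.2067 0.0843] p98 [0.5817 0.2864 0.0961]
  x at 0.215 0.5516 0.5823
  x at 0.225 0.5514 0.5834
  x at 0.235 0.5524 0.5824
  x at 0.245 0.5531 0.5823
plunger 566 med [0.5521 0.286  0.0796] p2 [0.5384 0.2805 0.0727] p98 [0.5975 0.2923 0.0851]
upright top 0
red V 566 med [0.5521 0.286  0.0796] p2 [0.5384 0.2805 0.0727] p98 [0.5975 0.2923 0.0851]
base ((566.887939453125, 194.83224487304688), (229.0384979248047, 110.21537017822266), 89.26549530029297)
white end 4651 med [0.5664 0.1322 0.0904] p2 [0.5375 0.0901 0.0689] p98 [0.5953 0.1674 0.1038]
```

View pics/c6.png

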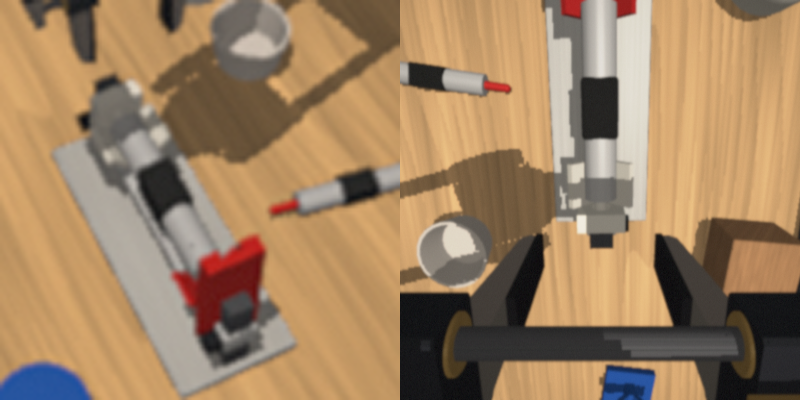

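The spindle lies between the cups, in line with the holder, with its grip at (600,107). The gap between the tube and the white block, at (600,210), is only a few pixels. One numeric check, then I'll hand in.

```bash
python3 - <<'E'
from m2 import *
ok,W,r,red=load("wrist6.npz")
g=ok&(r.max(-1)<75)&(abs(W[...,0]-.567)<.025)&(W[...,1]>.15)&(W[...,1]<.27)&(W[...,2]>.085)&(W[...,2]<.105)
print(cv2.minAreaRect(W[g][:,:2].astype(np.float32)*1000))
a=W[ok&(abs(W[...,0]-.567)<.003)&(W[...,1]>.08)&(W[...,1]<.29)]
for y in np.arange(.085,.29,.006):
    s=a[abs(a[:,1]-y)<.003]
    if len(s):print(round(y,3),s[:,2].max().round(4),end=" ; ")
E
```

```text
((566.2726440429688, 208.6492919921875), (48.79193878173828, 30.21918487548828), 89.30702209472656)
0.085 0.1009 ; 0.091 0.1017 ; 0.097 0.1011 ; 0.103 0.104 ; 0.109 0.1045 ; 0.115 0.1037 ; 0.121 0.1042 ; 0.127 0.0951 ; 0.133 0.095 ; 0.139 0.0961 ; 0.145 0.0951 ; 0.151 0.3094 ; 0.157 0.3119 ; 0.163 0.3106 ; 0.169 0.0956 ; 0.175 0.0953 ; 0.181 0.0956 ; 0.187 0.0962 ; 0.193 0.0962 ; 0.199 0.0967 ; 0.205 0.0965 ; 0.211 0.0968 ; 0.217 0.0969 ; 0.223 0.0967 ; 0.229 0.0963 ; 0.235 0.0964 ; 0.241 0.096 ; 0.247 0.0953 ; 0.253 0.0959 ; 0.259 0.0958 ; 0.265 0.0962 ; 0.271 0.0957 ; 0.277 0.0961 ; 0.283 0.0956 ; 0.289 0.0955 ;
```

```bash
python3 -c "from rig import hand_in; print(hand_in())"
```

```text
the job is handed in; nothing more can be done
None
```

The spindle is back in the holder and released, and the job is handed in: it lies level in the V supports, its centre within about 1 mm of where the seat should be, the white pin bottomed in its cup and the red plunger in its slot; no verdict came back.

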